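# Reload the bench label printer

## Robot

A 7-joint arm with a two-finger parallel gripper is mounted at the origin on the work surface; the furniture and walls round the work are solid. World frame = base frame: x ahead of the robot, y to its left, z up, the work surface at z = 0. Lengths are in m, angles in rad, forces in N, time in s.
With the tool pointing down it reaches from about 0.4 to 0.875 m from the base axis. Payload 6.5 kg.
Tool frame: the origin (TCP) lies at the very end of the fingers, on their centre line; the grasp point (between the pads) lies env.hold_point_z behind it (env.hold_point_z is the distance from the TCP to the grasp point, in m); z points along the fingers, y is the line along which they close (so a half turn about z gives the same grasp; the last joint's range is limited). The gripper opens to 85 mm and grips with 20 to 120 N. Pads are 22 mm wide; open, the fingers measure 114 mm over their backs; the gripper's body (76 mm by 85 mm) begins 54 mm behind the grasp point. The pads swing forward as they close: fully open they stand 13 mm farther back than shut.
Start: joints at [1.064, 0.536, -0.004, 1.538, 0.003, 1.067, -0.071], TCP at [0.277, -0.588, 0.231] pointing down, gripper open.
Joint ranges: [-2.7, 2.7], [-0.37, 2.16], [-1.27, 1.26], [0.24, 2.4], [-1.31, 4.45], [0.19, 1.91], [-2.76, 2.76]. Speed limits (rad/s): [2.39, 2.39, 3.14, 3.14, 3.14, 3.14, 3.14].

## Interface

Orientations are given as a rotation vector (axis times angle).
In Python, from rig import env gives the robot as it stands.
- The arm moves only by the tool jog_arm, never from a script. Its argument "rows" is a list of rows, each a list of 4 numbers: the shift along the world's x, y, z in mm, then the turn about the world's z in rad. In form: [[tx, ty, tz, roll], ...]. A call has 1 to 12 rows; each row shifts and turns the commanded pose from where the row before left it; what a row does not reach is not made up. A row lasts 1/10 s, in which the tool goes at most 50 mm and 8.59 degrees, less where a joint would pass 70% of its speed; a pose out of reach is approached as far as the arm can. A call is refused whole if a number of a shift passes 50 or a number of a turn 0.15, either way. A call with a gripper value outside its range is refused whole. "grip" is the opening, from 0 (shut) to 1 (fully open), set as the call begins (left out, the last holds). The fingers move at their own pace and stop on an object; "grip_force" is the grip in N (left out, the last holds). Time passes only in rows, so rows that do not move let the fingers close. It gives the time, the measured TCP pose, the force, the opening and the grip force at its end, in the units of the state.
- env.get_obs(): the state, without advancing time (a new reading comes with each control period).
- env.snapshot(name): name is "scene" or "top" or "wrist"; returns (picture, depth): 480x640x3 uint8, blue, green, red; 480x640 float32, m along the optical axis (not along the pixel's ray), 0 where there is no reading.
- env.get_calibration(name): a dict with "fov_y" (degrees; the focal length in pixels is half the picture's height over the tangent of half this angle, whatever the lens; pixels are square), "cx", "cy" (the principal point, pixels), "T" (4x4, takes a point from camera to world coordinates). Camera axes: x right, y down, z forward; pixel columns grow to the right and rows downward; lengths in m; the calibration is good to about 2 mm. A picture is of the moment at which its call begins: read the wrist's pose just before it. get_calibration takes no time and is no camera call; for the wrist camera it gives the pose at the moment of the call.
- env.job_done(): hands the job in; it is judged then, once.
The state is a dict: "time": time; "joint_positions": joint angles; "qd": joint speeds; "effort": joint torques, N m; "tcp_pos": TCP position; "tool_rot": TCP orientation; "contact_force": force on the tool from outside, world axes, zero at the start; "ft_torque": the same for the moment, N m; "width": finger opening in m; "grasp_force": force on a finger pad.
Only numpy, scipy, OpenCV 4.12 (cv2) and the standard library are available. Lean on these libraries where they do the work, as an engineer would, in place of code of your own. Each camera call takes 0.05 s, during which the arm holds its last target. There are 200 camera calls.

## Task

The bench label printer is empty. Squeeze in the two release tabs on its sides together so that its cover springs open, lay the narrow label roll in the roll well with its axis across the printer, then swing the cover back over and press it down until both catches snap and it stays shut. Leave the wide roll, the tape, the calculator and the marker where they are.

Things in the scene. Friction and masses are not known exactly. Their poses are not given: they have to be found in the camera images.
- printer: Label printer, fixed to the table: grey body 106 long (x), 52 wide, 46 high to its rim, under a black domed cover (82 high when shut). Origin under its middle at table height; x from the front (tabs, paper exit, x -54) to the hinge end (+52), y to its left, z up. Roll well under the cover: x -17 to 33, y -21.5 to 21.5, floor z 27, rim z 46.
- cover (a joint): Opening angle of the cover, rad: 0 shut, 1.85 wide open at its stop (leaning 16 deg beyond upright, away from the front). A weak damped spring (0.06 N m shut, 0.02 open) swings it wide open in about 2 s once it is unlatched and nothing is above it; it stays shut only when latched.
- cover_hinge (a point): Hinge axis of the cover: x 44, z 46 in the printer's frame; the axis runs along the printer's y.
- cover_nose (a point): On the cover's outside, mid-width, 85 mm from the hinge: press here to shut it. Shut: x -41, z 65.5 in the printer's frame; shell there 48 wide, rising 23 deg towards the hinge; free end x -54, highest z 82 at x 10. Wide open: it faces the rear, the free end is 137 mm up, nothing reaches beyond x 92. The catches snap over in the last 8 mm, at about 6 to 10 N.
- tab_left_face (a point): Middle of the outer face of the left release tab (ribbed black pad 20 long in x, 16 high, z 24 to 40): x -36, y +31, z 32 in the printer's frame, 5 mm proud of the body's side.
- tab_right_face (a point): The same on the right side: x -36, y -31, z 32. The tabs measure 62 mm over their faces, 52 mm when fully in. The cover (48 wide) lies between and above them.
- tab_left (a joint): How far the left tab is pressed in, m: 0 out, 0.005 fully in, flush with the body. Sprung, 2 N to start, 5.6 N fully in; springs out when let go. The cover is free only while both tabs are in by more than 0.0033.
- tab_right (a joint): The same for the right tab.
- well (a point): Where the roll's centre is when it lies in the well: x 8, y 0, z 49 in the printer's frame (roll's top at z 71; 3 mm free at each end face and at front and rear).
- label_roll: Narrow roll of white labels on a brown core, 44 diameter, 36 wide, 60 g, lying on its curved side on the table. Origin at its centre; its axis is its own y. Grip it across its flat ends.
- wide_roll: Roll of the same look and diameter but 56 wide: too wide for the well. Origin at its centre, axis its own y. Leave it.
- tape_roll: Brown roll of packing tape lying flat, 93 diameter, 51 high, origin under its middle. Leave it.
- calculator: Grey desk calculator 118 x 72 x 15, origin under its middle. Leave it.
- marker: Black marker pen 136 long, 10 thick, origin under its middle. Leave it.
Things that resemble listed ones, but are neither listed nor needed, are in the scene too. Leave any blue look-alike of the printer alone.

How it is judged:
By the outcome, as a careful person would: the job done as asked, in the order asked, and still so for the second after the job is handed in, with the robot touching nothing.
It also fails if it takes over 56 s, if anything falls off the work surface, if the arm or the gripper's body presses on something with over 40 N, if the wrist force passes 120 N, or if a joint passes its speed limit or range.

## Working session

There is one attempt and no reset: what is moved stays moved. The work goes in short steps, Python scripts to look and compute and a tool call to move; the robot and the scene stay as the last step left them, time stands still between calls to the robot, and variables do not carry over. Pictures are saved under pics/ and viewed, at most 11 in all, crops included, and the job is handed in when it is done.

Besides the shell and the picture viewer there is one more tool, called by a JSON object that holds its "fn" and its "kwargs", one argument or row to a line. jog_arm: Moves the arm, as the interface text tells. Its arguments: {"type":"object","properties":{"rows":{"type":"array","items":{"type":"array","items":{"type":"number"}}},"grip":{"type":"number"},"grip_force":{"type":"number"}},"required":["rows"]}

```bash
mkdir -p pics; cat > h.py <<'E'
import numpy as np, cv2
from rig import env
def snap(n,f):
    c=env.get_calibration(n); p,d=env.snapshot(n); cv2.imwrite(f'pics/{f}.png',p); np.savez(f'pics/{f}.npz',d=d,T=c['T'],k=[240/np.tan(np.radians(c['fov_y'])/2),c['cx'],c['cy']]); return p,d
def cloud(f):
    z=np.load(f'pics/{f}.npz'); d=z['d']; F,cx,cy=z['k']; v,u=np.mgrid[:480,:640]
    P=np.stack([(u-cx)/F*d,(v-cy)/F*d,d],-1)@z['T'][:3,:3].T+z['T'][:3,3]
    P[d==0]=np.nan; return P
def at(f,u,v): return cloud(f)[v,u].round(4)
E
python3 - <<'E'
from h import *
snap('top','top0');snap('scene','sc0')
o=env.get_obs();print(env.hold_point_z,{k:np.round(v,3) for k,v in o.items()})
print(env.get_calibration('top'))
E
```

```text
0.0187 {'time': np.float64(0.1), 'joint_positions': array([ 1.064,  0.537, -0.004,  1.539,  0.003,  1.067, -0.071]), 'qd': array([-0.001, -0.001, -0.002, -0.002, -0.001, -0.001,  0.001]), 'effort': array([ 3.0000e-03, -5.8457e+01,  1.0520e+00, -2.5978e+01,  1.3000e-02,
        5.0000e-03,  0.0000e+00]), 'tcp_pos': array([ 0.277, -0.587,  0.23 ]), 'tool_rot': array([-3.064e+00, -6.870e-01,  1.000e-03]), 'contact_force': array([ 0.82 ,  0.814, -0.002]), 'ft_torque': array([-0.031,  0.027, -0.038]), 'grasp_force': np.float64(0.0), 'width': np.float64(0.085)}
{'fov_y': 57.55141462470456, 'cx': 317.993504875069, 'cy': 242.05753336286605, 'T': array([[-0.02390579, -0.9909112 ,  0.13237637,  0.36668527],
       [-0.99943552,  0.02681509,  0.02023834,  0.05543016],
       [-0.02360409, -0.13181784, -0.99099289,  0.91098473],
       [ 0.        ,  0.        ,  0.        ,  1.        ]])}
```

View pics/top0.png

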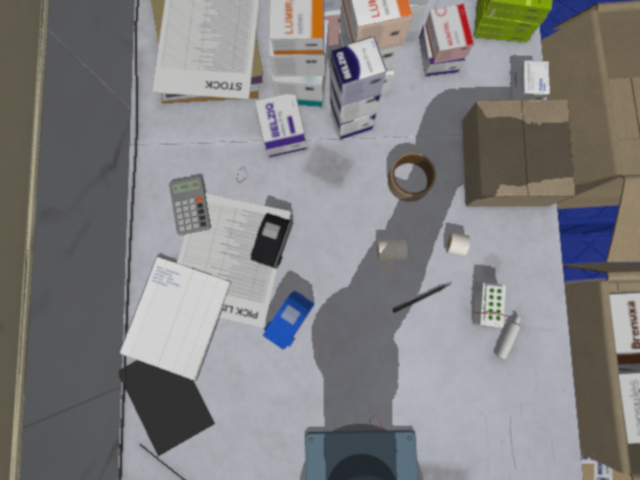

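View pics/sc0.png

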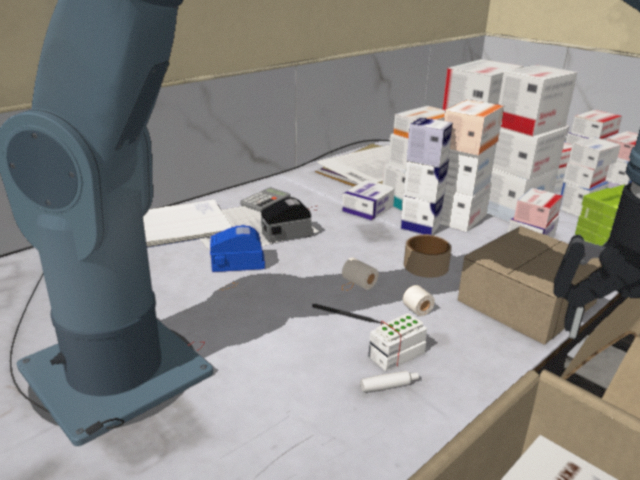

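The top view shows the black and grey printer near (271,239), the blue look-alike at (289,319), the narrow roll at (458,244) and the wide roll at (392,250). I'll measure these and enlarge crops.

```bash
python3 - <<'E'
from h import *
p=cv2.imread('pics/top0.png')
a=cv2.resize(p[200:280,235:305],None,fx=6,fy=6,interpolation=cv2.INTER_CUBIC)
b=cv2.resize(p[220:270,430:485],None,fx=6,fy=6,interpolation=cv2.INTER_CUBIC)
c=np.zeros((480,760,3),np.uint8);c[:480,:420]=a;c[:300,425:755]=b
cv2.imwrite('pics/crop.png',c)
P=cloud('top0')
for n,(u0,u1,v0,v1),zm in [('printer',(245,300,205,275),.03),('roll',(440,476,226,262),.015),('wide',(370,412,235,267),.015)]:
    q=P[v0:v1,u0:u1].reshape(-1,3);q=q[q[:,2]>zm]
    r=cv2.minAreaRect((q[:,:2]*1000).astype(np.float32))
    print(n,len(q),q.mean(0).round(4),q[:,2].max(),r)
z=P[205:275:5,245:300:5,2];print((z*1000).round())
E
```

```text
printer 1479 [0.4847 0.1667 0.0692] 0.0847698950586585 ((487.7767028808594, 169.949951171875), (63.28388977050781, 102.47936248779297), 70.42472839355469)
roll 432 [ 0.4718 -0.2062  0.0372] 0.04576430732001757 ((473.39599609375, -208.17758178710938), (36.063411712646484, 43.61005401611328), 75.54222869873047)
wide 619 [ 0.4631 -0.0734  0.0383] 0.04654960911088224 ((464.6024169921875, -74.22720336914062), (43.62103271484375, 55.57069396972656), 0.9263580441474915)
[[-1. -3.  0.  2. -4.  3. -0.  1.  1. -4. -3.]
 [ 0. -1.  1.  2.  1.  1.  2. -0. -2. -3.  1.]
 [-1.  2. -1.  1. 68. 66. 16. -0.  2. -1. -2.]
 [-1. -1. -3.  1. 80. 76. 74. 68. 62. 17. -2.]
 [ 2.  1. -0. 80. 80. 78. 78. 78. 75. 32.  1.]
 [ 2. -1. -3. 81. 83. 81. 83. 80. 61.  8.  0.]
 [ 2. -0.  0. 82. 79. 83. 80. 81. 43. -1. -0.]
 [ 2.  2. 74. 77. 78. 77. 80. 80. 27. -1. -1.]
 [-2. -0. 75. 73. 77. 77. 75. 57. -1.  2. -0.]
 [ 1.  0. 68. 69. 72. 72. 76. 45. -3.  0.  0.]
 [ 3. nan 65. 66. 69. 67. 69. 21. -0. -1. -2.]
 [ 2. 43. 62. 61. 62. 63. 52. 36. -1. -1.  1.]
 [-1.  2.  4. -2. 55. 60. 42. -5. -2. -1. -2.]
 [ 1. -1.  3.  0.  1. -1. -0.  1.  0.  1. -2.]]
```

View pics/crop.png

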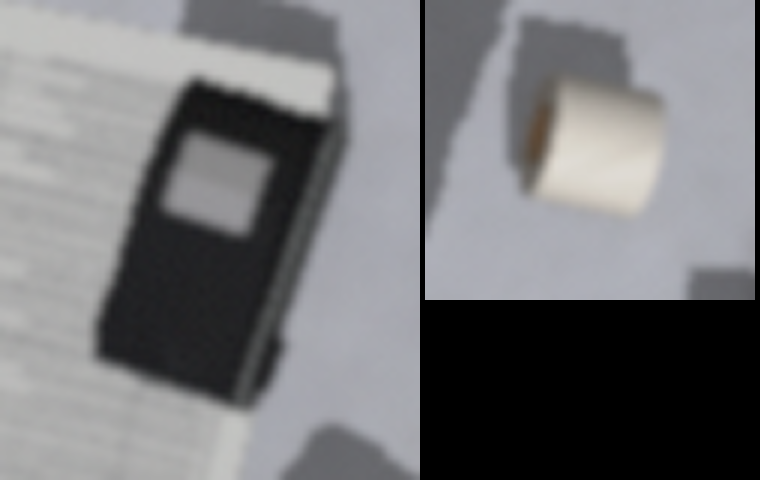

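{"fn": "jog_arm", "kwargs": {
  "rows": [
    [18,42,2,0.131],
    [18,42,2,0.131],
    [18,42,2,0.131],
    [18,42,2,0.131],
    [18,42,2,0.131],
    [18,42,2,0.131],
    [18,42,2,0.131],
    [18,42,2,0.131],
    [18,42,2,0.131]
  ]
}}

```text
time: 1.0
tcp_pos: [0.4395, -0.2081, 0.2493]
tool_rot: [-2.16, -2.281, 0.0]
contact_force: [1.9, -0.8, -0.1]
width: 0.0856
grasp_force: 0.0
```

{"fn": "jog_arm", "kwargs": {
  "rows": [
    [5,42,1,0.131],
    [5,42,1,0.131],
    [5,42,1,0.131],
    [5,42,1,0.131],
    [5,42,1,0.131],
    [5,42,1,0.131],
    [5,42,1,0.131],
    [5,42,1,0.131],
    [5,42,1,0.131],
    [0,0,0,0]
  ]
}}

```text
time: 2.0
tcp_pos: [0.4835, 0.1748, 0.2588]
tool_rot: [-0.518, -3.098, -0.008]
contact_force: [-0.0, 1.0, -0.2]
width: 0.0854
grasp_force: 0.0
```

```bash
cat >> h.py <<'E'
def tool():
    o=env.get_obs();R=cv2.Rodrigues(np.array(o['tool_rot']))[0]
    print('t',round(float(o['time']),2),'tcp',np.round(np.array(o['tcp_pos'])*1000,1),'ydeg',round(float(np.degrees(np.arctan2(R[1,1],R[0,1]))),2),'zax',R[:,2].round(3),'F',np.round(o['contact_force'],1),'w',round(float(o['width']),4),'q',np.round(o['joint_positions'],2))
E
python3 - <<'E'
from h import *
tool();snap('wrist','w0');P=cloud('w0')
q=P.reshape(-1,3);q=q[(q[:,2]>.02)&(q[:,2]<.1)&(np.hypot(q[:,0]-.487,q[:,1]-.17)<.085)]
np.save('pics/q0.npy',q)
for zm in (.02,.035,.05):
    s=q[q[:,2]>zm];print(zm,len(s),cv2.minAreaRect((s[:,:2]*1000).astype(np.float32)))
E
```

```text
t 2.0 tcp [483.5 174.8 258.8] ydeg 71.02 zax [ 0.     0.005 -1.   ] F [-0.   1.  -0.2] w 0.0854 q [ 0.21  0.38 -0.79  1.83  0.3   1.06  0.54]
0.02 6764 ((487.149658203125, 167.59988403320312), (63.12111282348633, 101.04317474365234), 68.69330596923828)
0.035 6664 ((487.47027587890625, 167.474853515625), (63.12111282348633, 100.35491943359375), 68.69330596923828)
0.05 6257 ((488.501953125, 167.74267578125), (48.01557540893555, 98.76908874511719), 69.93103790283203)
```

View pics/w0.png

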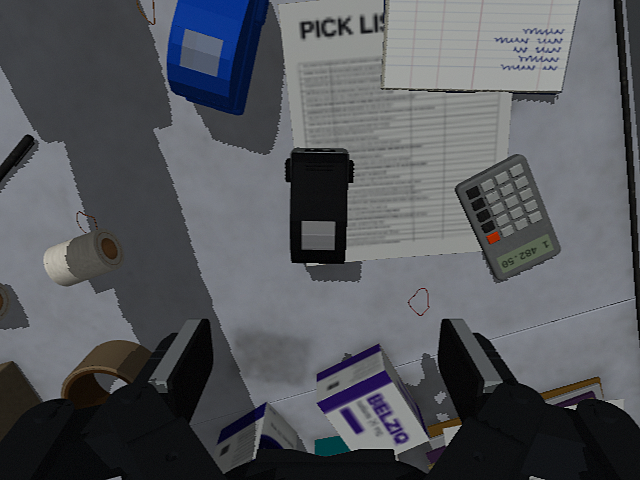

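The wrist view shows the printer from (290,150) to (347,262), with the tabs at (288,170) and (350,170) at the front end. Next I'll refine the pose.

```bash
python3 - <<'E'
from h import *
q=np.load('pics/q0.npy')*1000
r=np.radians(-20.07);ux=np.array([np.cos(r),np.sin(r)]);uy=np.array([-ux[1],ux[0]])
C=np.array([488.5,167.74])
x=(q[:,:2]-C)@ux;y=(q[:,:2]-C)@uy;z=q[:,2]
# side lines of the cover
m=z>50
for s in (1,-1):
    X=[];Y=[]
    for b in range(-40,40,4):
        k=m&(abs(x-b)<2)
        X.append(b);Y.append(np.sort(s*y[k])[-3:].mean())
    print('side',s,np.polyfit(X,np.array(Y)*s,1),)
for s in (1,-1):
    k=(s*y>27.5)&(z>25)&(z<48);print('tab',s,k.sum(),x[k].min(),x[k].max(),np.abs(y[k]).max(),z[k].max())
k=abs(y)<15;print('x range',x[k].min(),x[k].max(),'peak z',np.percentile(z,99))
for b in range(-50,55,6): k=(abs(x-b)<1.5)&(abs(y)<15);print(b,np.median(z[k]).round(1),end='; ')
E
```

```text
side 1 [2.13479848e-03 2.35669907e+01]
side -1 [ 1.75213949e-03 -2.36813092e+01]
tab 1 87 -41.317057078306874 -21.950017490113666 31.540118827309907 43.47254320570865
tab -1 96 -41.42977359745762 -21.9271497426175 31.667294109069584 43.55441749896449
x range -51.58342973745397 49.38537750693136 peak z 84.3622989916305
-50 47.3; -44 64.0; -38 66.9; -32 69.2; -26 71.8; -20 74.3; -14 77.1; -8 78.9; -2 80.8; 4 82.4; 10 83.2; 16 83.5; 22 82.7; 28 81.7; 34 78.7; 40 75.3; 46 67.1; 52 nan;
  return _methods._mean(a, axis=axis, dtype=dtype,
  ret = ret.dtype.type(ret / rcount)
```

{"fn": "jog_arm", "kwargs": {
  "rows": [
    [-13,2,-40,-0.018],
    [-13,2,-40,0],
    [0,0,-40,0],
    [0,0,-25,0],
    [0,0,0,0],
    [0,0,0,0]
  ]
}}

```text
time: 2.65
tcp_pos: [0.4585, 0.1713, 0.1136]
tool_rot: [-0.566, -3.09, 0.001]
contact_force: [0.2, 0.5, -0.1]
width: 0.0853
grasp_force: 0.0
```

```bash
python3 -c "
from h import *
tool()"
```

```text
t 2.65 tcp [458.5 171.3 113.6] ydeg 69.23 zax [-0.    -0.001 -1.   ] F [ 0.2  0.5 -0.1] w 0.0853 q [ 0.09  0.54 -0.68  2.01  0.49  0.75  0.32]
```

{"fn": "jog_arm", "kwargs": {
  "rows": [
    [-1,8,-20,0.013],
    [0,0,-30,0],
    [0,0,-30,0],
    [0,0,-15,0],
    [0,0,-5,0],
    [0,0,0,0]
  ]
}}

```text
time: 3.25
tcp_pos: [0.458, 0.1803, 0.014]
tool_rot: [0.544, 3.093, 0.001]
contact_force: [-0.1, -0.8, -0.0]
width: 0.0852
grasp_force: 0.0
```

```bash
python3 -c "
from h import *
tool();snap('wrist','w1')"
```

```text
t 3.25 tcp [458.  180.3  14. ] ydeg 70.05 zax [ 0.001  0.    -1.   ] F [-0.1 -0.8 -0. ] w 0.0852 q [-0.04  0.71 -0.53  2.04  0.66  0.57  0.18]
```

View pics/w1.png

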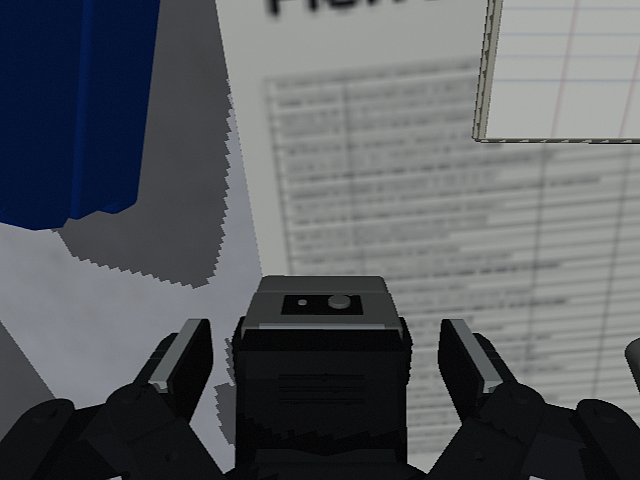

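The fingers at (200,350) and (450,350) straddle the printer symmetrically, with the tabs at (240,335) and (402,335). Next I'll squeeze the tabs.

{"fn": "jog_arm", "kwargs": {
  "rows": [
    [0,0,0,0],
    [0,0,0,0],
    [0,0,0,0],
    [0,0,0,0],
    [0,0,0,0],
    [0,0,0,0],
    [0,0,0,0],
    [0,0,0,0]
  ],
  "grip": 0.58,
  "grip_force": 30
}}

```text
time: 4.1
tcp_pos: [0.4576, 0.1792, 0.0142]
tool_rot: [0.545, 3.093, -0.002]
contact_force: [-3.6, -4.1, 10.8]
width: 0.051
grasp_force: 28.7
```

```bash
python3 -c "
from h import *
tool();snap('wrist','w2');d0=np.load('pics/w1.npz')['d'];P=cloud('w2');Q=cloud('w1')
print(P[300:460:20,320].round(3));print(Q[300:460:20,320].round(3))"
```

```text
t 4.1 tcp [457.6 179.2  14.2] ydeg 70.03 zax [ 0.001 -0.002 -1.   ] F [-3.6 -4.1 10.8] w 0.051 q [-0.04  0.71 -0.53  2.04  0.66  0.57  0.18]
[[0.441 0.183 0.031]
 [0.442 0.183 0.043]
 [0.441 0.183 0.055]
 [0.444 0.182 0.061]
 [0.449 0.181 0.063]
 [0.452 0.18  0.068]
 [0.458 0.177 0.068]
 [0.463 0.176 0.07 ]]
[[0.441 0.184 0.031]
 [0.442 0.184 0.043]
 [0.442 0.184 0.054]
 [0.444 0.183 0.061]
 [0.448 0.182 0.064]
 [0.452 0.181 0.068]
 [0.457 0.179 0.069]
 [0.462 0.177 0.071]]
```

{"fn": "jog_arm", "kwargs": {
  "rows": [
    [0,0,2,0],
    [0,0,2,0],
    [0,0,0,0],
    [0,0,0,0],
    [0,0,0,0]
  ]
}}

```text
time: 4.65
tcp_pos: [0.4573, 0.1793, 0.0152]
tool_rot: [-0.545, -3.092, -0.001]
contact_force: [8.7, 3.7, -35.7]
width: 0.0514
grasp_force: 42.8
```

```bash
python3 -c "
from h import *
tool();snap('wrist','w3');P=cloud('w3')
print(P[300:460:20,320].round(3))"
```

```text
t 4.65 tcp [457.3 179.3  15.2] ydeg 70.0 zax [-0.001  0.001 -1.   ] F [  8.7   3.7 -35.7] w 0.0514 q [-0.04  0.71 -0.54  2.04  0.66  0.57  0.18]
[[0.44  0.183 0.031]
 [0.441 0.183 0.045]
 [0.441 0.183 0.056]
 [0.444 0.182 0.061]
 [0.448 0.181 0.064]
 [0.453 0.179 0.067]
 [0.458 0.177 0.069]
 [0.461 0.176 0.072]]
```

{"fn": "jog_arm", "kwargs": {
  "rows": [
    [0,0,0,0],
    [0,0,0,0],
    [0,0,0,0],
    [0,0,0,0],
    [0,0,0,0],
    [0,0,0,0],
    [0,0,0,0]
  ],
  "grip": 0.625,
  "grip_force": 20
}}

```text
time: 5.4
tcp_pos: [0.457, 0.1798, 0.0173]
tool_rot: [-0.544, -3.094, 0.001]
contact_force: [-0.6, -3.4, -3.6]
width: 0.0535
grasp_force: 4.9
```

```bash
python3 -c "
from h import *
tool();snap('wrist','w4');P=cloud('w4')
print(P[300:460:20,320].round(3))"
```

```text
t 5.4 tcp [457.  179.8  17.3] ydeg 70.07 zax [-0.    -0.001 -1.   ] F [-0.6 -3.4 -3.6] w 0.0535 q [-0.04  0.7  -0.54  2.04  0.66  0.58  0.18]
[[0.44  0.184 0.033]
 [0.441 0.184 0.046]
 [0.442 0.183 0.056]
 [0.442 0.183 0.066]
 [0.446 0.182 0.07 ]
 [0.451 0.18  0.071]
 [0.455 0.179 0.074]
 [0.461 0.177 0.075]]
```

View pics/w4.png

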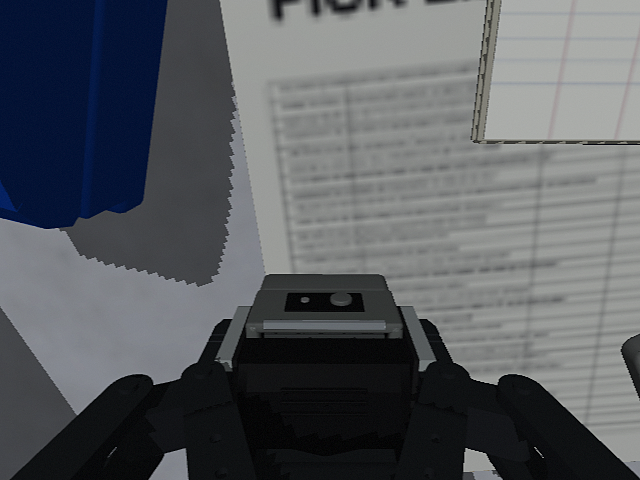

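The cover has lifted about 5 mm: row 380 went from z 63 to 70, and a gap shows at (322,327). The gripper body now limits it, so I'll rise with the tabs still held.

{"fn": "jog_arm", "kwargs": {
  "rows": [
    [0,0,3,0],
    [0,0,3,0],
    [0,0,3,0],
    [0,0,0,0],
    [0,0,0,0],
    [0,0,0,0],
    [0,0,0,0]
  ]
}}

```text
time: 6.15
tcp_pos: [0.4573, 0.1802, 0.0266]
tool_rot: [0.543, 3.094, -0.0]
contact_force: [-4.3, -4.2, 6.0]
width: 0.0533
grasp_force: 6.3
```

```bash
python3 -c "
from h import *
tool();snap('wrist','w5');P=cloud('w5')
print(P[300:460:20,320].round(3))"
```

```text
t 6.15 tcp [457.3 180.2  26.6] ydeg 70.09 zax [ 0. -0. -1.] F [-4.3 -4.2  6. ] w 0.0533 q [-0.03  0.69 -0.56  2.04  0.64  0.59  0.19]
[[0.441 0.184 0.042]
 [0.446 0.182 0.047]
 [0.468 0.173 0.023]
 [0.445 0.183 0.072]
 [0.446 0.182 0.079]
 [0.451 0.181 0.081]
 [0.456 0.179 0.082]
 [0.461 0.177 0.084]]
```

{"fn": "jog_arm", "kwargs": {
  "rows": [
    [0,0,0,0],
    [0,0,0,0],
    [0,0,0,0],
    [0,0,10,0],
    [-9,3,30,0],
    [-9,3,40,0],
    [-5,-20,45,0],
    [0,-40,40,0],
    [0,-45,0,0],
    [5,-45,0,0]
  ],
  "grip": 1
}}

```text
time: 7.2
tcp_pos: [0.4399, 0.0399, 0.1887]
tool_rot: [0.54, 3.091, 0.0]
contact_force: [1.1, 0.1, -0.4]
width: 0.0854
grasp_force: 0.0
```

```bash
python3 -c "
from h import *
tool()"
```

```text
t 7.2 tcp [439.9  39.9 188.7] ydeg 70.18 zax [ 0.004 -0.001 -1.   ] F [ 1.1  0.1 -0.4] w 0.0854 q [ 0.47  0.34 -0.77  2.07  0.32  0.84  0.74]
```

{"fn": "jog_arm", "kwargs": {
  "rows": [
    [6,-45,0,0.02],
    [6,-45,0,0.02],
    [6,-45,0,0.02],
    [6,-45,0,0.02],
    [6,-40,0,0.01],
    [3,-21,0,0],
    [0,0,0,0],
    [0,0,0,0]
  ]
}}

```text
time: 8.0
tcp_pos: [0.4725, -0.1996, 0.1871]
tool_rot: [0.404, 3.115, 0.001]
contact_force: [0.7, 1.0, 0.6]
width: 0.0853
grasp_force: 0.0
```

```bash
python3 - <<'E'
from h import *
tool();snap('wrist','w6');P=cloud('w6');snap('top','top1')
q=P.reshape(-1,3);q=q[(q[:,2]>.012)&(q[:,2]<.06)&(np.hypot(q[:,0]-.473,q[:,1]+.208)<.04)]*1000
print(len(q),q[:,2].max())
for zm in (12,25,):
    s=q[q[:,2]>zm];print(zm,len(s),cv2.minAreaRect((s[:,:2]).astype(np.float32)))
s=q[q[:,2]>38];print('ridge',len(s),cv2.minAreaRect((s[:,:2]).astype(np.float32)))
Q=cloud('top1').reshape(-1,3)*1000
r=np.radians(-20);ux=np.array([np.cos(r),np.sin(r)]);uy=np.array([-ux[1],ux[0]])
x=(Q[:,:2]-[492.1,166.4])@ux;y=(Q[:,:2]-[492.1,166.4])@uy
for b in range(-52,100,8):
    k=(abs(x-b)<3)&(abs(y)<15)
    if k.any():print(b,np.median(Q[k,2]).round(),end='; ')
E
```

```text
t 8.0 tcp [ 472.5 -199.6  187.1] ydeg 75.22 zax [ 0.001  0.001 -1.   ] F [0.7 1.  0.6] w 0.0853 q [ 0.86  0.45 -0.68  1.91  0.35  0.91  1.31]
2558 47.477623483166475
12 2558 ((474.46148681640625, -210.5505828857422), (35.48332214355469, 43.00364303588867), 76.20972442626953)
25 2504 ((474.4815673828125, -210.5554962158203), (35.48332214355469, 42.96233367919922), 76.20972442626953)
ridge 1921 ((474.66827392578125, -210.7764892578125), (35.05147171020508, 33.87102127075195), 75.61608123779297)
-52 45.0; -44 22.0; -36 24.0; -28 21.0; -20 41.0; -12 30.0; -4 26.0; 4 26.0; 12 26.0; 20 26.0; 28 30.0; 36 46.0; 44 48.0; 52 44.0; 60 45.0; 68 48.0; 76 137.0; 84 131.0; 92 0.0;
```

View pics/w6.png

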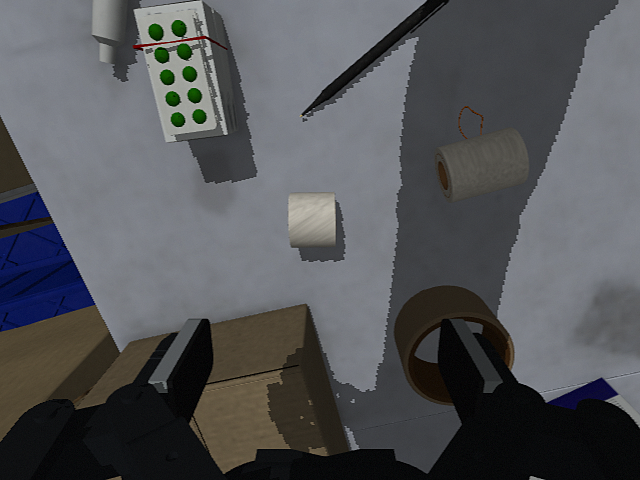

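The cover is wide open, with the top edge at z 137 and the well floor at 26. The narrow roll is at (312,220) in the wrist view, and the cardboard box corner at (305,305) needs a clearance check.

```bash
python3 - <<'E'
from h import *
for p in [(130,350),(220,330),(300,312),(312,340)]: print(p,at('w6',*p))
Q=cloud('top1').reshape(-1,3)*1000
r=np.radians(-20);ux=np.array([np.cos(r),np.sin(r)]);uy=np.array([-ux[1],ux[0]])
x=(Q[:,:2]-[492.1,166.4])@ux;y=(Q[:,:2]-[492.1,166.4])@uy;z=Q[:,2]
for b in list(range(-24,-6,2))+list(range(24,40,2)):
    k=(abs(x-b)<1)&(abs(y)<12)
    if k.any():print(b,np.median(z[k]).round(),end='; ')
print()
for b in list(range(-30,-16,2))+list(range(16,32,2)):
    k=(abs(y-b)<1)&(abs(x-8)<12)
    if k.any():print(b,np.median(z[k]).round(),end='; ')
E
```

```text
(130, 350) [ 0.5527 -0.4047  0.0211]
(220, 330) [ 0.5541 -0.3186  0.0206]
(300, 312) [ 0.5562 -0.245   0.0179]
(312, 340) [ 0.5783 -0.2396  0.0314]
-24 22.0; -22 21.0; -20 41.0; -18 45.0; -16 34.0; -14 31.0; -12 30.0; -10 27.0; -8 27.0; 24 26.0; 26 28.0; 28 30.0; 30 33.0; 32 36.0; 34 46.0; 36 45.0; 38 46.0; 
-30 -1.0; -28 -1.0; -26 -1.0; -24 27.0; -22 45.0; -20 43.0; -18 27.0; 16 26.0; 18 26.0; 20 27.0; 22 29.0; 24 44.0; 26 46.0; 28 44.0;
```

{"fn": "jog_arm", "kwargs": {
  "rows": [
    [2,-11,-30,0.012],
    [0,0,-30,0],
    [0,0,-20,0],
    [0,0,0,0],
    [0,0,0,0]
  ]
}}

```text
time: 8.6
tcp_pos: [0.4747, -0.21, 0.1073]
tool_rot: [0.382, 3.118, 0.001]
contact_force: [1.0, 0.7, 1.2]
width: 0.0854
grasp_force: 0.0
```

```bash
python3 -c "
from h import *
tool()"
```

```text
t 8.6 tcp [ 474.7 -210.   107.3] ydeg 76.04 zax [ 0.  0. -1.] F [1.  0.7 1.2] w 0.0854 q [ 0.81  0.58 -0.61  1.95  0.47  0.76  1.25]
```

{"fn": "jog_arm", "kwargs": {
  "rows": [
    [0,-0.5,-30,0],
    [0,0,-35,0],
    [0,0,-18,0],
    [0,0,-6,0],
    [0,0,0,0]
  ]
}}

```text
time: 9.1
tcp_pos: [0.4751, -0.2115, 0.0184]
tool_rot: [0.384, 3.117, -0.0]
contact_force: [0.8, 0.5, 0.5]
width: 0.0856
grasp_force: 0.0
```

{"fn": "jog_arm", "kwargs": {
  "rows": [
    [0,0,0,0],
    [0,0,0,0],
    [0,0,0,0],
    [0,0,0,0],
    [0,0,0,0],
    [0,0,0,0],
    [0,0,0,0],
    [0,0,0,0],
    [0,0,0,0],
    [0,0,0,0]
  ],
  "grip": 0.3,
  "grip_force": 25
}}

```text
time: 10.1
tcp_pos: [0.4749, -0.2121, 0.0185]
tool_rot: [0.385, 3.117, -0.001]
contact_force: [-0.9, -1.4, 5.9]
width: 0.0358
grasp_force: 27.6
```

```bash
python3 -c "
from h import *
tool()"
```

```text
t 10.1 tcp [ 474.9 -212.1   18.5] ydeg 75.91 zax [ 0.001 -0.001 -1.   ] F [-0.9 -1.4  5.9] w 0.0358 q [ 0.72  0.72 -0.5   1.97  0.6   0.6   1.15]
```

{"fn": "jog_arm", "kwargs": {
  "rows": [
    [0,0,15,0],
    [0,0,40,0],
    [0,0,45,0],
    [0,20,45,-0.01],
    [0,30,25,-0.02],
    [3,45,0,-0.02],
    [3,45,0,-0.02],
    [3,45,0,-0.02],
    [3,45,0,-0.013],
    [3,45,0,0],
    [3,40,0,0],
    [3,30,0,0]
  ]
}}

```text
time: 11.3
tcp_pos: [0.4947, 0.1365, 0.1888]
tool_rot: [0.541, 3.094, 0.002]
contact_force: [0.1, 0.6, -1.1]
width: 0.0356
grasp_force: 26.7
```

{"fn": "jog_arm", "kwargs": {
  "rows": [
    [3,20,0,0],
    [2,10,0,0],
    [1,1,0,0],
    [0,0,0,0],
    [0,0,0,0],
    [0,0,0,0]
  ]
}}

```text
time: 11.9
tcp_pos: [0.5014, 0.1629, 0.1876]
tool_rot: [-0.548, -3.093, 0.001]
contact_force: [-1.2, -0.2, -0.7]
width: 0.0355
grasp_force: 26.7
```

```bash
python3 -c "
from h import *
tool();snap('wrist','w7');snap('top','top2');P=cloud('w7')
p=cv2.imread('pics/w7.png');cv2.imwrite('pics/w7c.png',np.vstack([p[160:480,100:540]]))"
```

```text
t 11.9 tcp [501.4 162.9 187.6] ydeg 69.91 zax [-0.    -0.001 -1.   ] F [-1.2 -0.2 -0.7] w 0.0355 q [ 0.17  0.49 -0.73  1.87  0.4   0.94  0.47]
```

View pics/w7c.png

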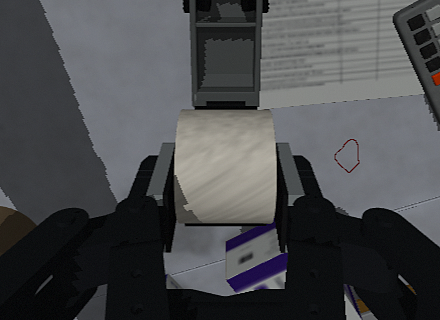

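{"fn": "jog_arm", "kwargs": {
  "rows": [
    [-1.8,0.8,-40,0.001],
    [0,0,-45,0],
    [0,0,-25,0],
    [0,0,0,0],
    [0,0,0,0]
  ]
}}

```text
time: 12.5
tcp_pos: [0.4998, 0.1653, 0.0782]
tool_rot: [-0.544, -3.094, -0.001]
contact_force: [-0.1, 0.4, 0.4]
width: 0.0357
grasp_force: 26.7
```

```bash
python3 - <<'E'
from h import *
tool();snap('wrist','w8');P=cloud('w8').reshape(-1,3)*1000
t=np.array(env.get_obs()['tcp_pos'])*1000
r=np.radians(-20);ux=np.array([np.cos(r),np.sin(r)]);uy=np.array([-ux[1],ux[0]])
x=(P[:,:2]-[492.1,166.4])@ux;y=(P[:,:2]-[492.1,166.4])@uy;z=P[:,2]
for b in range(-56,16,3):
    k=(abs(x-b)<1.5)&(abs(y)<12)
    if k.any():print(b,np.median(z[k]).round(),end='; ')
# cover rim / front edge sides
for lo,hi in [(-50,-42),(-30,-20)]:
  k=(x>lo)&(x<hi)&(z>35)&(z<60);print(y[k].min(),y[k].max())
E
```

```text
t 12.5 tcp [499.8 165.3  78.2] ydeg 70.07 zax [ 0.  0. -1.] F [-0.1  0.4  0.4] w 0.0357 q [ 0.08  0.64 -0.63  1.94  0.55  0.73  0.35]
-56 2.0; -53 39.0; -50 47.0; -47 47.0; -44 24.0; -41 24.0; -38 24.0; -35 24.0; -32 24.0; -29 24.0; -26 23.0; -23 23.0; -20 34.0; -17 48.0; -14 88.0; -11 96.0; -8 99.0; -5 103.0; -2 155.0; 1 104.0; 4 105.0; 7 105.0; 10 105.0; 13 104.0; -31.502583450576157 30.907053262110086
-31.69327712719645 31.51161893036192
```

{"fn": "jog_arm", "kwargs": {
  "rows": [
    [-0.3,-1.5,-8,0],
    [0,0,-10,0],
    [0,0,-7,0],
    [0,0,-3,0],
    [0,0,0,0],
    [0,0,0,0]
  ]
}}

```text
time: 13.15
tcp_pos: [0.4993, 0.1638, 0.0497]
tool_rot: [-0.543, -3.094, -0.0]
contact_force: [-0.3, 0.4, -0.9]
width: 0.0356
grasp_force: 26.7
```

```bash
python3 -c "
from h import *
tool()"
```

```text
t 13.15 tcp [499.3 163.8  49.7] ydeg 70.08 zax [-0.  0. -1.] F [-0.3  0.4 -0.9] w 0.0356 q [ 0.05  0.69 -0.59  1.95  0.59  0.68  0.31]
```

Down another 3 mm, open, then rise.

{"fn": "jog_arm", "kwargs": {
  "rows": [
    [0,0,-1.5,0],
    [0,0,-1.5,0],
    [0,0,0,0],
    [0,0,0,0]
  ]
}}

```text
time: 13.55
tcp_pos: [0.4992, 0.1636, 0.0467]
tool_rot: [0.543, 3.094, 0.0]
contact_force: [-0.3, 0.7, -0.4]
width: 0.0355
grasp_force: 26.7
```

{"fn": "jog_arm", "kwargs": {
  "rows": [
    [0,0,0,0],
    [0,0,0,0],
    [0,0,0,0],
    [0,0,0,0],
    [0,0,0,0]
  ],
  "grip": 0.7
}}

```text
time: 14.05
tcp_pos: [0.4992, 0.1636, 0.0467]
tool_rot: [0.543, 3.094, -0.0]
contact_force: [-0.3, -0.5, -0.2]
width: 0.0597
grasp_force: 0.0
```

{"fn": "jog_arm", "kwargs": {
  "rows": [
    [0,0,10,0],
    [0,0,30,0],
    [0,0,40,0],
    [0,0,40,0],
    [0,0,20,0],
    [0,0,0,0]
  ]
}}

```text
time: 14.65
tcp_pos: [0.5012, 0.1646, 0.1904]
tool_rot: [0.543, 3.088, 0.004]
contact_force: [0.1, 0.1, -0.4]
width: 0.0596
grasp_force: 0.0
```

```bash
python3 - <<'E'
from h import *
tool();snap('wrist','w9');P=cloud('w9').reshape(-1,3)*1000
r=np.radians(-20);ux=np.array([np.cos(r),np.sin(r)]);uy=np.array([-ux[1],ux[0]])
x=(P[:,:2]-[492.1,166.4])@ux;y=(P[:,:2]-[492.1,166.4])@uy;z=P[:,2]
for b in range(-56,100,4):
    k=(abs(x-b)<1.5)&(abs(y)<12)
    if k.any():print(b,np.median(z[k]).round(),end='; ')
k=(z>60)&(z<76)&(x>-10)&(x<25);print('roll',x[k].min(),x[k].max(),y[k].min(),y[k].max(),z[k].max())
E
```

```text
t 14.65 tcp [501.2 164.6 190.4] ydeg 70.07 zax [ 0.006  0.002 -1.   ] F [ 0.1  0.1 -0.4] w 0.0596 q [ 0.17  0.48 -0.74  1.87  0.4   0.93  0.47]
-56 2.0; -52 47.0; -48 47.0; -44 24.0; -40 24.0; -36 24.0; -32 24.0; -28 24.0; -24 23.0; -20 32.0; -16 48.0; -12 59.0; -8 66.0; -4 271.0; 0 266.0; 4 72.0; 8 72.0; 12 72.0; 16 71.0; 20 69.0; 24 65.0; 28 60.0; 32 48.0; 36 47.0; 40 48.0; 44 50.0; 48 49.0; 52 46.0; 56 46.0; 60 46.0; 64 47.0; 68 49.0; 72 138.0; 76 56.0; 80 60.0; 84 66.0; 88 90.0; roll -9.98487931417851 24.984493015957387 -18.21903343199541 17.356188536109936 74.69399426429452
```

View pics/w9.png

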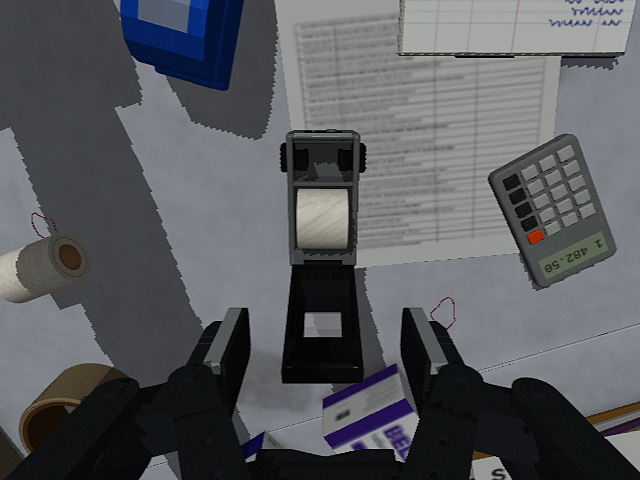

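The roll lies in the well at (322,218), top at z 72, with the cover wide open behind it. Next I'll plan the closing path.

```bash
python3 - <<'E'
from h import *
r=np.radians(-20);ux=np.array([np.cos(r),np.sin(r)]);uy=np.array([-ux[1],ux[0]]);O=np.array([492.1,166.4])
W=lambda x,z:np.r_[O+x*ux,z]
for f in('top2','w9'):
    P=cloud(f).reshape(-1,3)*1000
    x=(P[:,:2]-O)@ux;y=(P[:,:2]-O)@uy;z=P[:,2]
    k=(x>95)&(x<230)&(abs(y)<80)&(z>20)&(z<170 if f=='w9' else z<150)
    for b in range(95,230,15):
        m=k&(abs(x-b-7)<7.5)
        if m.any(): print(f,b,int(m.sum()),y[m].min().round(),y[m].max().round(),z[m].max().round())
pts=[(112,185),(112,115)]
for th in np.r_[1.85:0.1:-0.125]:
    a=np.radians(167.1)-th; s=np.sin(min(th,np.pi/2))
    pts.append((44+87.2*np.cos(a)+11*s-7*(1-s),46+87.2*np.sin(a)+4*(1-s)))
pts.append((-48,75)); pts.append((-48,67))
prev=np.array(env.get_obs()['tcp_pos'])*1000
for p in pts:
    w=W(*p);print(np.round(p,1),w.round(1),(w-prev).round(1));prev=w
E
```

```text
top2 170 11 45.0 52.0 52.0
top2 185 184 21.0 77.0 54.0
top2 200 289 1.0 80.0 53.0
top2 215 244 5.0 80.0 53.0
w9 155 12 70.0 72.0 49.0
w9 170 1105 45.0 80.0 54.0
w9 185 1398 22.0 80.0 54.0
w9 200 1632 -0.0 80.0 54.0
w9 215 960 -0.0 80.0 54.0
[112 185] [597.3 128.1 185. ] [ 97.2 -35.8  -3.4]
[112 115] [597.3 128.1 115. ] [  0.   0. -70.]
[ 97.1 122.3] [583.4 133.2 122.3] [-14.    5.1   7.3]
[ 87.3 127. ] [574.1 136.5 127. ] [-9.3  3.4  4.7]
[ 76.9 130.4] [564.4 140.1 130.4] [-9.7  3.5  3.4]
[ 66.2 132.5] [554.3 143.8 132.5] [-10.1   3.7   2.1]
[ 54.9 133.3] [543.7 147.6 133.3] [-10.5   3.8   0.8]
[ 43.4 132.8] [532.9 151.5 132.8] [-10.8   3.9  -0.5]
[ 31.8 131. ] [522.  155.5 131. ] [-10.9   4.   -1.8]
[ 20.3 128. ] [511.2 159.5 128. ] [-10.8   3.9  -3. ]
[  9.1 123.7] [500.6 163.3 123.7] [-10.6   3.9  -4.3]
[ -1.8 118.3] [490.4 167.  118.3] [-10.2   3.7  -5.4]
[-12.  111.8] [480.8 170.5 111.8] [-9.6  3.5 -6.5]
[-21.5 104.4] [471.9 173.7 104.4] [-8.9  3.2 -7.4]
[-30.   96.1] [463.9 176.7  96.1] [-8.   2.9 -8.3]
[-37.5  87. ] [456.9 179.2  87. ] [-7.   2.6 -9. ]
[-48  75] [447.  182.8  75. ] [ -9.9   3.6 -12. ]
[-48  67] [447.  182.8  67. ] [ 0.  0. -8.]
```

{"fn": "jog_arm", "kwargs": {
  "rows": [
    [32,-12,0,0],
    [35,-13,0,0],
    [28,-10,0,0],
    [0,0,0,0],
    [0,0,-20,0],
    [0,0,-30,0],
    [0,0,-24,0],
    [0,0,0,0],
    [0,0,0,0]
  ],
  "grip": 0
}}

```text
time: 15.6
tcp_pos: [0.5933, 0.1291, 0.1124]
tool_rot: [-0.542, -3.093, 0.0]
contact_force: [0.0, 0.8, 0.0]
width: -0.0004
grasp_force: 0.0
```

```bash
python3 -c "
from h import *
tool()"
```

```text
t 15.6 tcp [593.3 129.1 112.4] ydeg 70.13 zax [-0.002  0.    -1.   ] F [0.  0.8 0. ] w -0.0004 q [ 0.16  0.7  -0.64  1.71  0.51  0.9   0.53]
```

{"fn": "jog_arm", "kwargs": {
  "rows": [
    [-10,4,10,0],
    [-9,3.4,4.7,0],
    [-10,3.5,3.4,0],
    [-10,3.7,2,0],
    [-10.5,3.8,0.8,0],
    [-10.8,3.9,-0.5,0],
    [-10.9,4,-1.8,0],
    [-10.8,3.9,-3,0],
    [-10.6,3.8,-4.3,0]
  ]
}}

```text
time: 16.5
tcp_pos: [0.5004, 0.1626, 0.1234]
tool_rot: [-0.543, -3.094, 0.001]
contact_force: [-0.1, -0.4, 0.2]
width: 0.0002
grasp_force: 0.3
```

{"fn": "jog_arm", "kwargs": {
  "rows": [
    [-10.2,3.7,-5.4,0],
    [-9.6,3.5,-6.5,0],
    [-8.9,3.2,-7.4,0],
    [-8,2.9,-8.3,0],
    [-7,2.6,-9,0],
    [-10,3.6,-8,0],
    [0,0,0,0],
    [0,0,0,0]
  ]
}}

```text
time: 17.3
tcp_pos: [0.4475, 0.1821, 0.0791]
tool_rot: [-0.542, -3.094, 0.001]
contact_force: [0.1, 0.4, 0.9]
width: -0.0
grasp_force: 0.4
```

```bash
python3 - <<'E'
from h import *
tool();snap('scene','sc1')
p=cv2.imread('pics/sc1.png')[150:300,190:390];cv2.imwrite('pics/sc1c.png',cv2.resize(p,None,fx=3.5,fy=3.5,interpolation=2))
E
```

```text
t 17.3 tcp [447.5 182.1  79.1] ydeg 70.11 zax [-0.001 -0.    -1.   ] F [0.1 0.4 0.9] w -0.0 q [ 0.03  0.59 -0.64  2.05  0.55  0.68  0.25]
```

View pics/sc1c.png

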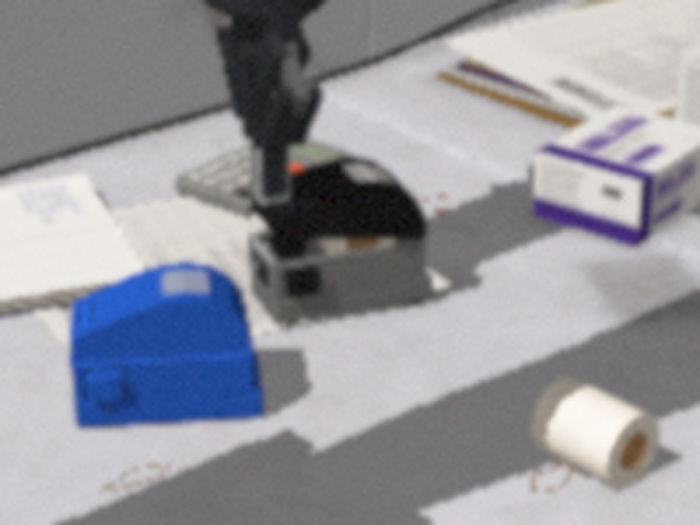

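The cover is nearly shut under the fingertip at (275,200), with the roll core visible in the gap at (360,243). Next I'll press it down gently.

{"fn": "jog_arm", "kwargs": {
  "rows": [
    [0,0,-3,0],
    [0,0,-2,0],
    [0,0,-2,0],
    [0,0,-2,0],
    [0,0,0,0],
    [0,0,0,0]
  ]
}}

```text
time: 17.95
tcp_pos: [0.4473, 0.1826, 0.0706]
tool_rot: [-0.543, -3.094, -0.0]
contact_force: [-4.8, 0.7, 7.6]
width: -0.0003
grasp_force: 3.9
```

{"fn": "jog_arm", "kwargs": {
  "rows": [
    [0,0,-1,0],
    [0,0,-1,0],
    [0,0,0,0],
    [0,0,0,0]
  ]
}}

```text
time: 18.35
tcp_pos: [0.4475, 0.1825, 0.0683]
tool_rot: [-0.543, -3.094, -0.001]
contact_force: [-4.3, 2.6, 3.1]
width: -0.0003
grasp_force: 2.1
```

{"fn": "jog_arm", "kwargs": {
  "rows": [
    [0,0,-1,0],
    [0,0,-1,0],
    [0,0,0,0],
    [0,0,0,0]
  ]
}}

```text
time: 18.75
tcp_pos: [0.4483, 0.1817, 0.0663]
tool_rot: [0.544, 3.094, -0.0]
contact_force: [-1.7, 0.6, 1.3]
width: 0.0003
grasp_force: 0.9
```

{"fn": "jog_arm", "kwargs": {
  "rows": [
    [0,0,-0.5,0],
    [0,0,0,0],
    [0,0,0,0]
  ]
}}

```text
time: 19.05
tcp_pos: [0.4482, 0.1819, 0.0659]
tool_rot: [0.544, 3.094, -0.0]
contact_force: [-1.7, 0.5, 1.6]
width: 0.0002
grasp_force: 1.2
```

{"fn": "jog_arm", "kwargs": {
  "rows": [
    [0,0,-1,0],
    [0,0,-1,0],
    [0,0,0,0],
    [0,0,0,0]
  ]
}}

```text
time: 19.45
tcp_pos: [0.4479, 0.182, 0.0641]
tool_rot: [0.543, 3.094, -0.001]
contact_force: [-2.3, -1.2, 6.9]
width: -0.0001
grasp_force: 4.0
```

{"fn": "jog_arm", "kwargs": {
  "rows": [
    [0,0,-1,0],
    [0,0,0,0],
    [0,0,0,0]
  ]
}}

```text
time: 19.75
tcp_pos: [0.4478, 0.1821, 0.0632]
tool_rot: [0.543, 3.094, -0.001]
contact_force: [-4.7, -1.0, 9.6]
width: -0.0
grasp_force: 5.3
```

{"fn": "jog_arm", "kwargs": {
  "rows": [
    [0,0,-1,0],
    [0,0,0,0],
    [0,0,0,0]
  ]
}}

```text
time: 20.05
tcp_pos: [0.4477, 0.1822, 0.0624]
tool_rot: [0.543, 3.094, -0.001]
contact_force: [-4.9, -0.8, 13.3]
width: -0.0002
grasp_force: 6.7
```

{"fn": "jog_arm", "kwargs": {
  "rows": [
    [0,0,-1,0],
    [0,0,0,0],
    [0,0,0,0]
  ]
}}

```text
time: 20.35
tcp_pos: [0.4476, 0.1823, 0.0616]
tool_rot: [0.543, 3.094, -0.001]
contact_force: [-5.8, -1.3, 15.8]
width: -0.0001
grasp_force: 8.0
```

```bash
python3 - <<'E'
from h import *
tool();snap('wrist','w10');P=cloud('w10').reshape(-1,3)*1000
r=np.radians(-20);ux=np.array([np.cos(r),np.sin(r)]);uy=np.array([-ux[1],ux[0]])
x=(P[:,:2]-[492.1,166.4])@ux;y=(P[:,:2]-[492.1,166.4])@uy;z=P[:,2]
for b in range(-56,20,4):
    k=(abs(x-b)<1.5)&(abs(abs(y)-17)<5)&(z<90)
    if k.any():print(b,np.median(z[k]).round(1),end='; ')
E
```

```text
t 20.35 tcp [447.6 182.3  61.6] ydeg 70.1 zax [-0.    -0.001 -1.   ] F [-5.8 -1.3 15.8] w -0.0001 q [ 0.01  0.62 -0.61  2.05  0.59  0.65  0.22]
-56 2.7; -52 35.6; -48 59.1; -44 61.4; -40 63.4; -36 65.3; -32 67.1; -28 68.7;
```

{"fn": "jog_arm", "kwargs": {
  "rows": [
    [0,0,5,0],
    [0,0,10,0],
    [-3,1,40,0],
    [0,0,50,0],
    [30,-10,50,0],
    [20,0,20,0],
    [0,0,0,0],
    [0,0,0,0],
    [0,0,0,0],
    [0,0,0,0],
    [0,0,0,0],
    [0,0,0,0]
  ]
}}

```text
time: 21.6
tcp_pos: [0.4898, 0.1747, 0.2276]
tool_rot: [-0.542, -3.094, 0.001]
contact_force: [-0.1, 0.2, 0.1]
width: -0.0002
grasp_force: 0.0
```

```bash
python3 - <<'E'
from h import *
tool();snap('wrist','w11');P=cloud('w11').reshape(-1,3)*1000
Q=np.load('pics/q0.npy')*1000
r=np.radians(-20);ux=np.array([np.cos(r),np.sin(r)]);uy=np.array([-ux[1],ux[0]])
def prof(P):
    x=(P[:,:2]-[492.1,166.4])@ux;y=(P[:,:2]-[492.1,166.4])@uy;z=P[:,2];o=[]
    for b in range(-52,50,6):
        k=(abs(x-b)<1.5)&(abs(y)<15)&(z<200); o.append(np.median(z[k]).round(1) if k.any() else None)
    print([float(v) for v in o if v is not None])
prof(Q);prof(P)
x=(P[:,:2]-[492.1,166.4])@ux;y=(P[:,:2]-[492.1,166.4])@uy
for s in(1,-1):
    k=(abs(x+36)<9)&(s*y>27)&(P[:,2]>25)&(P[:,2]<48);print('tab',abs(y[k]).max())
a=cv2.imread('pics/w11.png');cv2.imwrite('pics/w11.png',a)
E
```

```text
t 21.6 tcp [489.8 174.7 227.6] ydeg 70.11 zax [-0.001 -0.    -1.   ] F [-0.1  0.2  0.1] w -0.0002 q [ 0.18  0.43 -0.78  1.85  0.35  1.01  0.48]
[58.7, 65.0, 67.6, 70.0, 72.6, 75.2, 77.6, 79.5, 81.4, 82.7, 83.7, 83.3, 82.5, 81.1, 77.7, 73.6, 65.8]
[52.8, 65.2, 67.5, 70.2, 72.6, 75.1, 77.6, 79.6, 81.3, 82.6, 83.4, 83.2, 82.3, 81.2, 77.6, 73.9, 65.3]
tab 31.443732953314075
tab 31.35466013697691
```

View pics/w11.png

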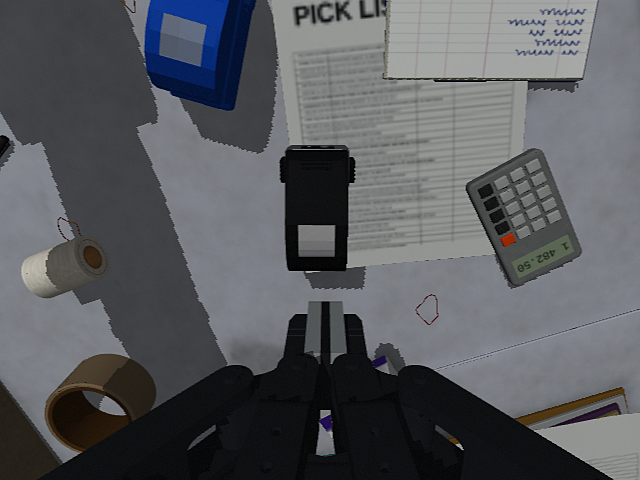

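The cover at (318,208) matches its original shut profile to within 0.3 mm after release, both tabs are out, and the other objects are untouched.

```bash
python3 -c "
from rig import env
print(env.job_done())"
```

```text
the job is handed in; nothing more can be done
None
```

The narrow label roll is lying in the printer's well, the cover is latched shut, and the job is handed in at about 22 s, with nothing else moved; no verdict came back.

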